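# Show the grinder's upper burr to the inspection camera

## Task

The hopper is off the burr grinder so that its upper burr can be inspected: take the burr carrier by its orange grip, turn it anticlockwise (seen from above) until its bayonet is released - the grip lines up with the white marks at the front of the collar - and lift it straight out. Hold it up to the inspection camera with the toothed underside facing the lens, square to the view, centred in front of the lens and about 12 cm from it. Finish while still holding it there, motionless and touching nothing else, and leave the camera and everything else on the worktop where they stand.

Things in the scene. Friction and masses are not known exactly. Their poses are not given: they have to be found in the camera images.
- burr_carrier: the grinder's upper burr carrier, a dark round insert, 60 mm across, 21 mm high, about 0.2 kg, seated in the collar on the grinder. Origin: centre of its toothed steel underside, the face to be inspected; z points from the teeth up to the grip; x runs along the grip, away from its white-dotted end. Three bayonet lugs, 10 mm wide, 5 mm high, stand out to 36 mm radius near the underside
- grip_top (a point): middle of the upper edge of the carrier's orange grip, 49 mm above the toothed underside along the carrier's z; axes as the carrier's. The grip is an upright flat fin on the carrier's top face: 56 mm long (x), 10 mm thick (y), from z = 21 to 49 mm above the underside; pinch it across its thickness
- grinder: steel burr grinder without its hopper, 160 mm deep, 120 mm wide, 149 mm tall to the top of its black round collar (96 mm outside), standing firmly. Origin on the worktop under the collar's centre, z up, -x is its front (grounds bin, dial, white marks). Released: carrier's x axis along grinder's x axis within 0.1 rad. At the start it is locked, 0.6 to 0.95 rad clockwise of that, seen from above
- collar_seat (a point): centre of the collar's seat, 134 mm above the worktop on the collar's axis; axes as the grinder's. A seated carrier's underside lies 3 mm below it. Locked, tabs over the lugs allow 2 mm of lift. The carrier turns with light friction, no spring; a solid stop lies about 0.13 rad anticlockwise beyond release. Released, it lifts straight up and is clear after 20 mm
- camera: inspection camera's black round foot, 86 mm across, carrying a dark cylindrical head 47 mm across with a white ring light round its lens; overall about 112 mm tall. Origin under the foot's centre, z up; the head leans to the -x side, roughly towards the robot. Stiff friction hinge: do not push it. Grinder and camera may stand either way round, left or right
- camera_lens (a point): centre of the inspection camera's front glass, about 110 mm above the worktop. Its z axis is the view axis, out of the lens: obliquely upwards, leaning 0.25 to 0.42 rad from the vertical to the camera's front
- squeeze_chilli: red squeeze bottle, 200 mm tall, 54 mm across, at the left; origin under its centre; leave it alone
- squeeze_mustard: yellow squeeze bottle, 200 mm tall, 54 mm across, at the left; origin under its centre; leave it alone
- squeeze_mayo: white squeeze bottle, 200 mm tall, 54 mm across, at the left; origin under its centre; leave it alone
- salt_shaker: steel dredger, 103 mm tall, 68 mm across, at the left; origin under its centre; leave it alone
- bench_timer: white kitchen timer lying face up, 79x81x19 mm; origin under its centre; leave it alone
- date_tape: roll of beige tape lying flat, 104 mm across, 25 mm high; origin under its centre; leave it alone
- spice_jar: square spice jar with red lid, 70x70x173 mm, at the left; origin under its centre; leave it alone
- bench_scraper: bench scraper, steel blade with black handle, 100x152x12 mm, lying at the left rear; origin under its centre; leave it alone
- red_bowl: red bowl, 115 mm across, 59 mm high, at the right; origin under its centre; leave it alone
- hopper: the grinder's hopper, taken off: clear funnel with a black lid, 119 mm across, 128 mm tall, standing at the right; origin under its centre; leave it alone
- brush: cleaning brush, 170 mm long, 42 mm wide, 20 mm high, black handle and grey bristles, lying near the front edge; origin under its middle, x along it towards the bristles; leave it alone
Not all that is in view belongs to the job. Leave any pink look-alike of the burr_carrier alone.

How it is judged:
On the way, in this order (a step that is already met when the one before it is completed fails the run):
1. the carrier is turned to the release position while still down in the collar (angle between the x axis of burr_carrier and the x axis of grinder, either way round below 0.16 rad and z of burr_carrier in the frame of grinder below 0.141 m and horizontal distance between burr_carrier and collar_seat below 0.008 m), for 0.05 s.
2. the carrier is lifted clear of the collar, upright over it, in the fingers (z of burr_carrier in the frame of grinder above 0.156 m and horizontal distance between burr_carrier and collar_seat below 0.05 m and angle between burr_carrier's own z axis and vertical below 0.26 rad and contact force between the fingers and burr_carrier above 1 N), for 0.02 s.
At the end, for the whole second after the job is handed in: The carrier is held in the fingers, still, touching nothing else, its toothed underside facing the camera lens: underside centre 100 to 140 mm out along the view axis and within 15 mm of it in the lens's x and y, square to the view within 0.175 rad (10 degrees) (x of burr_carrier in the frame of camera_lens between -0.015 and 0.015 m and y of burr_carrier in the frame of camera_lens between -0.015 and 0.015 m and z of burr_carrier in the frame of camera_lens between 0.1 and 0.14 m and z of grip_top in the frame of camera_lens above 0.14 m and angle between the z axis of burr_carrier and the z axis of camera_lens, either way round below 0.175 rad and linear speed of burr_carrier below 0.02 m/s and angular speed of burr_carrier below 0.15 rad/s and contact force between the fingers and burr_carrier above 1 N and height (world z) of burr_carrier above 0.16 m and contact force between burr_carrier and grinder below 0.1 N and contact force between burr_carrier and camera below 0.1 N and contact force between burr_carrier and spice_jar below 0.1 N); the arm keeps its last pose, push and grip.
It fails at once if the camera or its head is pushed out of place (distance of camera_lens from where it was at the start of the episode above 0.01 m).
It fails at once if another thing on the worktop is displaced by more than 20 mm (distance of any of squeeze_chilli, squeeze_mustard, squeeze_mayo, salt_shaker, bench_timer, date_tape, spice_jar, bench_scraper, red_bowl, hopper, brush from where it was at the start of the episode above 0.02 m).
It also fails if it takes over 51 s, if anything falls off the work surface, if the arm or the gripper's body presses on something with over 40 N, if the wrist force passes 120 N, or if a joint passes its speed limit or range.

## Robot

A 7-joint arm with a two-finger parallel gripper is mounted at the origin on a cart in front of the work surface, level with it; the furniture and walls round the work are solid. World frame = base frame: x ahead of the robot, y to its left, z up, the work surface at z = 0. Lengths are in m, angles in rad, forces in N, time in s.
With the tool pointing down it reaches from about 0.4 to 0.85 m from the base axis. Payload 4.5 kg.
Tool frame: the origin (TCP) lies midway between the tips of the shut fingers; the grasp point (between the pads) lies 19 mm behind it (r.grip_point_offset is the distance from the TCP to the grasp point, in m); z points along the fingers, y is the line along which they close (so a half turn about z gives the same grasp; the last joint's range is limited). The gripper opens to 88 mm and grips with 3 to 60 N. Pads are 18 mm wide; open, the fingers measure 123 mm over their backs; the gripper's body (75 mm by 187 mm) begins 45 mm behind the grasp point.
Start: joints at [-1.168, 0.689, -0.195, 1.565, 0.157, 0.902, -0.215], TCP at [0.225, 0.583, 0.239] pointing down, gripper open.
Joint ranges: [-3.01, 3.01], [-0.46, 2.08], [-1.47, 1.51], [0.13, 2.56], [-1, 4.14], [0.04, 2.09], [-2.66, 2.66]. Speed limits (rad/s): [2.57, 2.57, 3.14, 3.14, 3.14, 3.14, 3.14].

## Interface

Orientations are given as a unit quaternion [x, y, z, w].
In Python, from plant import r, optics gives the robot as it stands.
- The arm moves only by the shell command python3 -m pendant 'ROWS' [OPENING] [FORCE]. ROWS is JSON, a list of rows, each a list of 6 numbers: the shift along the tool's x, y, z as a fraction of full scale, then the turn, a rotation vector about the tool's x, y, z as a fraction of full scale. A call has 1 to 5 rows; each row shifts and turns the commanded pose from where the row before left it, along the tool's axes as they then stand; what a row does not reach is not made up. Full scale, the value 1, is 0.025 m for a shift and pi rad for a turn. A row lasts 1/12 s, in which the tool goes at most 41.7 mm and 7.16 degrees, less where a joint would pass 70% of its speed; a pose out of reach is approached as far as the arm can. A call with a number of a shift or a turn outside -1 to 1 is refused whole. A call with a gripper value outside its range is refused whole. OPENING is the opening, from -1 (shut) to 1 (fully open), set as the call begins (- or left out, the last holds). The fingers move at their own pace and stop on an object; FORCE is the grip in N (left out, the last holds). Time passes only in rows, so rows that do not move let the fingers close. It gives the time, the measured TCP pose, the force, the opening and the grip force at its end, in the units of the state.
- r.get_state(): the state, without advancing time (a new reading comes with each control period).
- optics.snapshot(name): name is "scene" or "side" or "wrist"; returns (picture, depth): 400x640x3 uint8, blue, green, red; 400x640 float32, m along the optical axis (not along the pixel's ray), 0 where there is no reading.
- optics.calibration(name): a dict with "vfov" (degrees; the focal length in pixels is half the picture's height over the tangent of half this angle, whatever the lens; pixels are square), "cx", "cy" (the principal point, pixels), "cam_to_world" (4x4, takes a point from camera to world coordinates); the wrist camera has in their place "tool_from_camera" (4x4, takes a point from camera to tool coordinates, whose origin is the TCP and whose axes are the flange's). Camera axes: x right, y up, looking along -z (the intrinsics and any distortion apply to the point x, -y, -z); pixel columns grow to the right and rows downward; lengths in m; the calibration is good to about 2 mm. A picture is of the moment at which its call begins: read the wrist's pose just before it. calibration takes no time and is no camera call.
- r.finish_job(): hands the job in; it is judged then, once.
The state is a dict: "clock": time; "q": joint angles; "qd": joint speeds; "joint_torque": joint torques, N m; "tool_pos": TCP position; "eef_rot": TCP orientation; "contact_force": force on the tool from outside, world axes, zero at the start; "moment": the same for the moment, N m; "opening": opening from 0.0 (shut) to 1.0 (fully open); "finger_force": force on a finger pad.
Only numpy, scipy, OpenCV 4.12 (cv2) and the standard library are available. Lean on these libraries where they do the work, as an engineer would, in place of code of your own. Each camera call takes 0.05 s, during which the arm holds its last target. There are 200 camera calls.

## Working session

There is one attempt and no reset: what is moved stays moved. The work goes in short steps, Python scripts to look and compute and a shell command to move; the robot and the scene stay as the last step left them, time stands still between calls to the robot, and variables do not carry over. Pictures are saved under pics/ and viewed, at most 10 in all, crops included, and the job is handed in when it is done.

```bash
ls; mkdir -p pics; python3 - <<'E'
from plant import r,optics
import cv2,numpy as np
s=r.get_state();print(s)
for n in("scene","side","wrist"):
    c=optics.calibration(n);print(n,{k:(np.round(v,3).tolist() if hasattr(v,'__len__') else v) for k,v in c.items()})
for n in("scene","side"):
    p,d=optics.snapshot(n);cv2.imwrite(f"pics/{n}0.png",p);np.save(f"pics/{n}0.npy",d);print(n,(d>0).mean())
E
```

```text
pics
{'clock': 0.0, 'q': array([-1.16819255,  0.68996294, -0.19451364,  1.56633148,  0.15728867,
        0.90249985, -0.21511658]), 'qd': array([ 1.26893193e-03, -7.06302506e-04, -1.19547488e-03, -9.30583962e-04,
        2.39666049e-05,  8.99500044e-04,  1.46323465e-03]), 'joint_torque': array([ 1.08248862e-04, -5.27571094e+01, -1.26662057e+00, -1.53427362e+01,
       -5.25945006e-02,  6.62770180e-03,  1.82245631e-04]), 'tool_pos': array([0.22513053, 0.58237308, 0.2379265 ]), 'eef_rot': array([ 1.83329530e-01,  9.83051099e-01, -8.99672737e-04, -1.04229918e-04]), 'contact_force': array([-0.3486839 ,  0.51658293,  0.39080957]), 'moment': array([-0.00649041, -0.01045821,  0.06316105]), 'finger_force': 0.0, 'opening': 1.0020522236534466}
scene {'vfov': 43.84600834666098, 'cx': 319.8182196406074, 'cy': 192.79632089617579, 'cam_to_world': [[0.778, 0.465, -0.423, -0.282], [-0.628, 0.591, -0.505, -0.982], [0.015, 0.659, 0.752, 1.506], [0.0, 0.0, 0.0, 1.0]]}
side {'vfov': 57.191484805527665, 'cx': 325.5473064344095, 'cy': 198.48124361987104, 'cam_to_world': [[0.912, 0.263, -0.315, 0.126], [-0.411, 0.578, -0.705, -0.861], [-0.004, 0.773, 0.635, 0.855], [0.0, 0.0, 0.0, 1.0]]}
wrist {'vfov': 67.40775676160271, 'cx': 318.23290743599273, 'cy': 196.34446986216747, 'tool_from_camera': [[0.0, 0.952, 0.306, 0.079], [1.0, -0.0, -0.0, 0.001], [-0.0, 0.306, -0.952, -0.145], [0.0, 0.0, 0.0, 1.0]]}
scene 0.99437890625
side 0.99601171875
```

View pics/scene0.png

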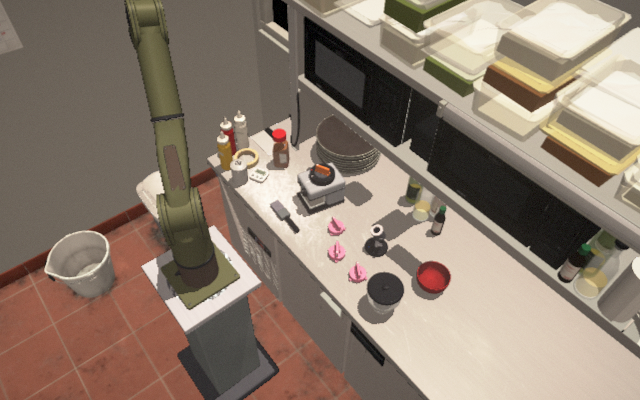

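View pics/side0.png

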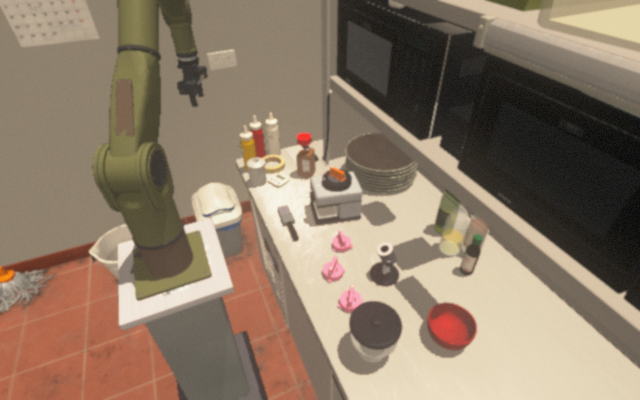

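Scene: the orange grip sits in the black collar at about (322,170), and the inspection camera's ring is at about (377,231). The pink look-alikes are at (337,227), (337,252) and (357,272). The side view has the grip at (338,176), the ring at (386,248), and pink at (342,242), (333,269), (350,300). I choose the orange one on the grinder.

```bash
cat > h.py <<'E'
import numpy as np,cv2
from scipy.spatial.transform import Rotation as R
from plant import r,optics
def cam(n,s=None):
    c=optics.calibration(n);f=200/np.tan(np.radians(c['vfov']/2))
    if n=='wrist':
        T=np.eye(4);T[:3,:3]=R.from_quat(s['eef_rot']).as_matrix();T[:3,3]=s['tool_pos'];T=T@np.array(c['tool_from_camera'])
    else: T=np.array(c['cam_to_world'])
    return f,c['cx'],c['cy'],T
def ray(C,uv):
    f,cx,cy,T=C;uv=np.atleast_2d(uv).astype(float)
    d=np.c_[(uv[:,0]-cx)/f,-(uv[:,1]-cy)/f,-np.ones(len(uv))]
    return T[:3,3],d@T[:3,:3].T      # scaled to unit optical depth
def plane(C,uv,z):
    o,d=ray(C,uv);return o+d*((z-o[2])/d[:,2])[:,None]
def dep(C,uv,z):
    o,d=ray(C,uv);return o+d*np.atleast_1d(z)[:,None]
def tri(C1,u1,C2,u2):
    A=np.zeros((3,3));b=np.zeros(3)
    for C,u in((C1,u1),(C2,u2)):
        o,d=ray(C,u);d=d[0]/np.linalg.norm(d[0]);P=np.eye(3)-np.outer(d,d);A+=P;b+=P@o
    x=np.linalg.solve(A,b)
    res=[np.linalg.norm(np.cross(x-ray(C,u)[0],(lambda v:v/np.linalg.norm(v))(ray(C,u)[1][0]))) for C,u in((C1,u1),(C2,u2))]
    return x,res
def snap(n):
    s=r.get_state();p,d=optics.snapshot(n);return p,d,cam(n,s),s
def orange(p):
    h=cv2.cvtColor(p,cv2.COLOR_BGR2HSV);return cv2.inRange(h,(4,140,110),(18,255,255))
E
python3 - <<'E'
from h import *
b={}
for n,box in(("scene",(305,155,340,185)),("side",(320,160,356,192))):
    p=cv2.imread(f"pics/{n}0.png");d=np.load(f"pics/{n}0.npy");C=cam(n)
    m=orange(p);x0,y0,x1,y1=box;M=np.zeros_like(m);M[y0:y1,x0:x1]=m[y0:y1,x0:x1]
    v,u=np.nonzero(M);uv=np.c_[u,v];b[n]=(C,uv.mean(0))
    P=dep(C,uv,d[v,u]);print(n,len(u),uv.mean(0),np.median(P,0),P.min(0),P.max(0))
    cal={'scene':[(377,231),(377,250),(337,227),(337,252),(321,205)],'side':[(386,248),(384,273)]}[n]
    for q in cal: print(q,dep(C,q,d[q[1],q[0]]).round(3))
print(tri(b['scene'][0],b['scene'][1],b['side'][0],b['side'][1]))
print(tri(b['scene'][0],(377,231),b['side'][0],(386,248)))
s=cv2.resize(cv2.imread("pics/scene0.png")[150:270,290:410],None,fx=4,fy=4,interpolation=3)
t=cv2.resize(cv2.imread("pics/side0.png")[160:290,310:410],None,fx=3.2,fy=3.2,interpolation=3)
o=np.zeros((480,800,3),np.uint8);o[:480,:480]=s;o[:416,480:800]=t;cv2.imwrite("pics/crop1.png",o)
E
```

```text
scene 108 [322.62962963 169.58333333] [0.5527342  0.00302994 0.16409147] [-0.28212307 -0.98205053  0.14127863] [0.58904181 0.04105861 1.50624884]
(377, 231) [[ 0.555 -0.302  0.1  ]]
(377, 250) [[ 0.548 -0.322  0.012]]
(337, 227) [[ 0.49  -0.164  0.034]]
(337, 252) [[ 0.414 -0.253  0.041]]
(321, 205) [[ 0.52  -0.032  0.015]]
side 131 [337.3740458  173.61832061] [0.55306821 0.00212542 0.16734037] [ 0.12559561 -0.86096875  0.14784413] [0.58924128 0.03922539 0.85526845]
(386, 248) [[ 0.557 -0.299  0.112]]
(384, 273) [[ 0.558 -0.306  0.014]]
(array([ 0.55136179, -0.00056636,  0.16932801]), [np.float64(0.0007738868625382295), np.float64(0.0007738868625381883)])
(array([ 0.54024191, -0.31651825,  0.13317003]), [np.float64(0.004329413012205435), np.float64(0.0043294130122054)])
```

View pics/crop1.png

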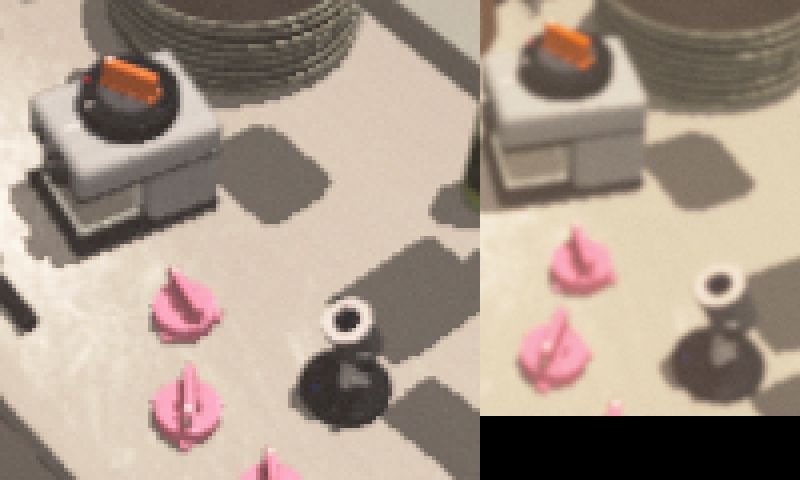

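The crop confirms it: the orange fin is in the grinder's black collar at crop (130,82), and the pink pieces are decoys. The camera has its ring at crop (348,320). The grip triangulates to z≈0.169, against 0.180 expected at the top edge, so that fits. Next I move the wrist over it for a close look.

```bash
python3 -m pendant '[[0,0,-1,0,0,0],[0,0,-1,0,0,0],[0,0,-1,0,0,0],[0,0,-1,0,0,0],[0,0,-0.5,0,0,0]]'
for i in 1 2 3 4; do python3 -m pendant '[[-0.98,-0.81,0,0,0,0],[-0.98,-0.81,0,0,0,0],[-0.98,-0.81,0,0,0,0],[-0.98,-0.81,0,0,0,0],[-0.98,-0.81,0,0,0,0]]'; done
python3 -m pendant '[[0,0,0,0,0,0],[0,0,0,0,0,0]]'
python3 - <<'E'
from h import *
p,d,C,s=snap("wrist");cv2.imwrite("pics/w1.png",p);np.save("pics/w1.npy",d)
m=orange(p);v,u=np.nonzero(m);P=dep(C,np.c_[u,v],d[v,u]);print(len(u),u.mean(),v.mean(),np.median(P,0))
for x in range(5): pass
print(s['q'],s['tool_pos'],s['eef_rot'])
E
```

```text
clock: 0.52
tool_pos: [0.2255, 0.5839, 0.3541]
eef_rot: [0.183, 0.983, 0.002, 0.0]
contact_force: [-0.2, 0.9, -0.0]
opening: 1.0
finger_force: 0.0
clock: 0.93
tool_pos: [0.3034, 0.4427, 0.3509]
eef_rot: [0.183, 0.983, -0.0, -0.0]
contact_force: [0.1, -0.1, -0.3]
opening: 1.002
finger_force: 0.0
clock: 1.35
tool_pos: [0.3812, 0.3041, 0.351]
eef_rot: [0.183, 0.983, -0.0, -0.0]
contact_force: [0.7, 0.3, -0.9]
opening: 1.003
finger_force: 0.0
clock: 1.77
tool_pos: [0.4588, 0.1656, 0.351]
eef_rot: [0.183, 0.983, -0.0, -0.0]
contact_force: [1.4, 0.7, 0.0]
opening: 0.999
finger_force: 0.0
clock: 2.18
tool_pos: [0.5366, 0.027, 0.3509]
eef_rot: [0.183, 0.983, -0.0, -0.0]
contact_force: [0.0, 0.7, -0.3]
opening: 0.999
finger_force: 0.0
clock: 2.35
tool_pos: [0.5365, 0.0266, 0.3506]
eef_rot: [0.185, 0.983, -0.0, -0.0]
contact_force: [-1.1, 0.9, 0.6]
opening: 1.0
finger_force: 0.0
1021 266.3751224289912 143.32517140058766 [0.55153604 0.00199929 0.15360416]
[-0.05377364  0.44412445 -0.12776873  1.67165739  0.06431273  1.0310891
  0.99533105] [0.53652314 0.02659022 0.35056895] [ 1.85447048e-01  9.82654058e-01 -3.88829174e-04 -4.93656306e-04]
```

View pics/w1.png

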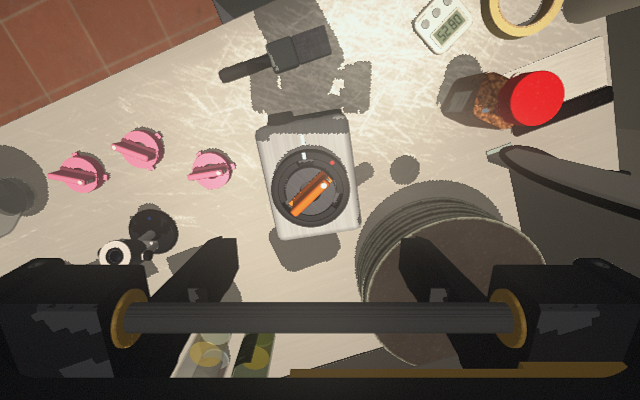

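Wrist view: the orange fin is at (308,198), with its white-dotted end at (325,185) and far end at (290,212). The white mark is at (303,155), the grinder body spans (257..360,115..240), and the camera ring is at (116,256). The spice jar is far off at (530,100).

```bash
cat >> h.py <<'E'
def fin(p,C,near=None,z=0.18):
    """grip outline -> minAreaRect on plane z: centre, axis angle, size; pixel centre"""
    n,l,st,ct=cv2.connectedComponentsWithStats(cv2.morphologyEx(orange(p),cv2.MORPH_CLOSE,np.ones((5,5))))
    i=1+np.argmax(st[1:,4]);c=cv2.findContours((l==i).astype(np.uint8),0,1)[0][0][:,0]
    (c0,wh,a)=cv2.minAreaRect((plane(C,c,z)[:,:2]*1000).astype(np.float32))
    if wh[0]<wh[1]: a+=90
    return np.array(c0)/1000,np.radians(a),wh,ct[i],st[i]
E
python3 - <<'E'
from h import *
p=cv2.imread("pics/w1.png");d=np.load("pics/w1.npy")
s={'tool_pos':[0.53652314,0.02659022,0.35056895],'eef_rot':[1.85447048e-01,9.82654058e-01,-3.88829174e-04,-4.93656306e-04]}
C=cam('wrist',s)
print(fin(p,C))
for q in [(325,185),(290,212)]: print('fin end',plane(C,q,.18).round(4))
print('mark',plane(C,(303,155),.149).round(4))
v,u=np.mgrid[100:300,230:400];v=v.ravel();u=u.ravel();P=dep(C,np.c_[u,v],d[v,u])
print(np.histogram(P[:,2],np.arange(0,.2,.01)))
k=(P[:,2]>.09)&(P[:,2]<.17);k&=np.abs(P[:,0]-.55)<.12
img=np.zeros((400,640),np.uint8);img[v[k],u[k]]=255
c=max(cv2.findContours(cv2.morphologyEx(img,cv2.MORPH_OPEN,np.ones((5,5))),0,1)[0],key=cv2.contourArea)[:,0]
for z in(.11,.12): print(z,cv2.minAreaRect((plane(C,c,z)[:,:2]*1000).astype(np.float32)))
# collar: dark pixels inside body -> ellipse on plane z=.149
g=cv2.cvtColor(p,cv2.COLOR_BGR2GRAY);m=((g<75)&(img>0)).astype(np.uint8)
m=cv2.morphologyEx(m,cv2.MORPH_CLOSE,np.ones((15,15)))
c=max(cv2.findContours(m,0,1)[0],key=cv2.contourArea)[:,0]
print('collar',c.min(0),c.max(0),cv2.minEnclosingCircle((plane(C,c,.149)[:,:2]*1000).astype(np.float32)),cv2.fitEllipse((plane(C,c,.149)[:,:2]*1000).astype(np.float32)))
E
```

```text
(array([0.55090143, 0.00963679]), np.float64(1.9953591988300372), (17.602039337158203, 59.656524658203125), array([308.42354533, 193.74560217]), array([289, 171,  43,  46, 739], dtype=int32))
fin end [[0.548  0.0307 0.18  ]]
fin end [[ 0.5631 -0.0173  0.18  ]]
mark [[0.5132 0.0173 0.149 ]]
(array([4355,  393,  202,  204,  101,  199,  265,   98,  277,  202, 1436,
        594, 5255,  406, 2523, 1321,   81,  410,   70]), array([0.  , 0.01, 0.02, 0.03, 0.04, 0.05, 0.06, 0.07, 0.08, 0.09, 0.1 ,
       0.11, 0.12, 0.13, 0.14, 0.15, 0.16, 0.17, 0.18, 0.19]))
0.11 ((547.898681640625, 10.432647705078125), (119.7289810180664, 172.1837158203125), 78.04584503173828)
0.12 ((545.708251953125, 11.616989135742188), (116.6276626586914, 167.7236785888672), 78.04585266113281)
collar [272 150] [346 225] ((554.324462890625, 9.284347534179688), 48.068660736083984) ((556.558837890625, 3.9618752002716064), (76.0035171508789, 88.82962036132812), 112.99676513671875)
```

```bash
python3 -m pendant '[[-0.78,-0.42,0.5,0,0,0],[0,0,0.5,0,0,0.039],[0,0,0.5,0,0,0.039],[0,0,0.5,0,0,0.039],[0,0,0.4,0,0,0.039]]' 
python3 -m pendant '[[0,0,0.4,0,0,0.039],[0,0,0,0,0,0.039],[0,0,0,0,0,0.02],[0,0,0,0,0,0],[0,0,0,0,0,0]]'
python3 - <<'E'
from h import *
p,d,C,s=snap("wrist");cv2.imwrite("pics/w2.png",p);np.save("pics/w2.npy",d)
print(fin(p,C));print(s['q'],repr(s['tool_pos']),repr(s['eef_rot']))
E
```

```text
clock: 2.82
tool_pos: [0.5497, 0.014, 0.2903]
eef_rot: [0.418, 0.909, 0.0, -0.001]
contact_force: [0.6, -0.7, -0.8]
opening: 0.997
finger_force: 0.0
clock: 3.23
tool_pos: [0.5503, 0.0136, 0.2812]
eef_rot: [0.549, 0.836, 0.0, -0.0]
contact_force: [0.5, 0.3, -0.5]
opening: 1.004
finger_force: 0.0
(array([0.55449091, 0.012362  ]), np.float64(1.9735964789026688), (15.997047424316406, 60.31721878051758), array([321.46708747, 197.75563571]), array([ 312,  166,   20,   67, 1109], dtype=int32))
[-0.16885032  0.53688108  0.09861947  1.74861224 -0.06764082  0.85972928
  0.36899294] array([0.55028872, 0.01362641, 0.28119691]) array([ 5.48848205e-01,  8.35921906e-01,  2.24912731e-04, -4.04470736e-04])
```

View pics/w2.png

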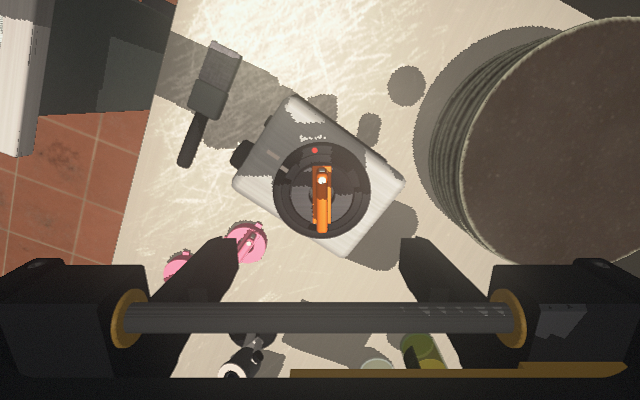

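The fin is now vertical in the picture at (322,166–233), with the white dot on its upper end at (322,180). The collar is centred near (321,190). I'll triangulate the fin and collar from the two wrist places.

```bash
python3 - <<'E'
from h import *
p1=cv2.imread("pics/w1.png");p2=cv2.imread("pics/w2.png")
C1=cam('wrist',{'tool_pos':[0.53652314,0.02659022,0.35056895],'eef_rot':[1.85447048e-01,9.82654058e-01,-3.88829174e-04,-4.93656306e-04]})
C2=cam('wrist',{'tool_pos':[0.55028872,0.01362641,0.28119691],'eef_rot':[5.48848205e-01,8.35921906e-01,2.24912731e-04,-4.04470736e-04]})
def top(p,box):  # bright upper-edge face of fin, white dot
    h=cv2.cvtColor(p,cv2.COLOR_BGR2HSV);x0,y0,x1,y1=box
    M=np.zeros(p.shape[:2],np.uint8)
    M[y0:y1,x0:x1]=(orange(p)|cv2.inRange(h,(0,0,215),(25,110,255)))[y0:y1,x0:x1]
    w=np.zeros_like(M);w[y0:y1,x0:x1]=cv2.inRange(h,(0,0,205),(180,110,255))[y0:y1,x0:x1]
    n,l,st,ct=cv2.connectedComponentsWithStats(w);
    return [(ct[i].round(1),st[i,4]) for i in range(1,n)]
print(top(p1,(285,168,335,220)));print(top(p2,(308,160,340,236)))
# collar outline: steel/black boundary, ellipse via contour of dark region
for p,C,c0,rr in((p1,C1,(308,188),40),(p2,C2,(321,190),52)):
    g=cv2.GaussianBlur(cv2.cvtColor(p,cv2.COLOR_BGR2GRAY),(3,3),0).astype(int)
    pts=[]
    for a in np.radians(np.arange(0,360,4)):
        t=np.arange(rr*1.25,rr*0.7,-.5);u=c0[0]+t*np.cos(a);v=c0[1]+t*np.sin(a)
        q=g[v.round().astype(int),u.round().astype(int)]
        k=np.nonzero((q[:-4]>95)&(q[4:]<70))[0]
        if len(k): pts.append((u[k[-1]+2],v[k[-1]+2]))
    pts=np.array(pts);W=plane(C,pts,.149)[:,:2]
    k=np.ones(len(W),bool)
    for _ in range(8):
        A=np.c_[2*W[k],np.ones(k.sum())];x=np.linalg.lstsq(A,(W[k]**2).sum(1),rcond=None)[0]
        rad=np.sqrt(x[2]+x[:2]@x[:2]);e=np.abs(np.linalg.norm(W-x[:2],axis=1)-rad);k=e<max(.0015,np.median(e)*1.5)
    print('collar',len(W),k.sum(),x[:2],rad)
cv2.imwrite("pics/c2.png",np.hstack([cv2.resize(p1[100:250,240:380],(420,450),interpolation=2),cv2.resize(p2[90:260,225:410],None,fx=2,fy=2)[:,:370] if 0 else cv2.resize(p2[130:250,268:374],(380,450),interpolation=2)]))
E
```

```text
[(array([329., 181.]), np.int32(1)), (array([323.4, 185.4]), np.int32(30)), (array([285., 219.]), np.int32(1))]
[(array([321.6, 179.8]), np.int32(45))]Traceback (most recent call last):
  File "<stdin>", line 22, in <module>
  File "h.py", line 15, in plane
    o,d=ray(C,uv);return o+d*((z-o[2])/d[:,2])[:,None]
        ~~~^^^^^^
  File "h.py", line 12, in ray
    d=np.c_[(uv[:,0]-cx)/f,-(uv[:,1]-cy)/f,-np.ones(len(uv))]
             ~~^^^^^
IndexError: index 0 is out of bounds for axis 1 with size 0
```

```bash
python3 - <<'E'
from h import *
p1=cv2.imread("pics/w1.png");p2=cv2.imread("pics/w2.png")
C1=cam('wrist',{'tool_pos':[0.53652314,0.02659022,0.35056895],'eef_rot':[1.85447048e-01,9.82654058e-01,-3.88829174e-04,-4.93656306e-04]})
C2=cam('wrist',{'tool_pos':[0.55028872,0.01362641,0.28119691],'eef_rot':[5.48848205e-01,8.35921906e-01,2.24912731e-04,-4.04470736e-04]})
print('dot',tri(C1,(323.4,185.4),C2,(321.6,179.8)))
print('collar',tri(C1,(309,187.5),C2,(322,190.5)), plane(C1,(309,187.5),.149),plane(C2,(322,190.5),.149))
print('far end',plane(C2,(323,232),.18),plane(C2,(323,167),.18),'dot',plane(C2,(321.6,179.8),.18))
for pt in [(290,95),(405,183),(233,182)]: print(pt,plane(C2,pt,.128).round(4))
cv2.imwrite("pics/c2.png",np.hstack([cv2.resize(p1[100:250,240:380],(420,450),interpolation=2),cv2.resize(p2[130:250,268:374],(380,450),interpolation=2)]))
E
```

```text
dot (array([0.54751776, 0.0290394 , 0.17907176]), [np.float64(0.00011496930120283133), np.float64(0.000114969301203051)])
collar (array([0.55881047, 0.00553231, 0.12232153]), [np.float64(0.0004992186288957912), np.float64(0.0004992186288958587)]) [[0.55159718 0.00946895 0.149     ]] [[0.55567608 0.01231778 0.149     ]]
far end [[ 0.56802497 -0.01462495  0.18      ]] [[0.5441353  0.03976762 0.18      ]] dot [[0.54749226 0.02916951 0.18      ]]
(290, 95) [[0.493  0.0808 0.128 ]]
(405, 183) [[0.6337 0.0481 0.128 ]]
(233, 182) [[ 0.4707 -0.0214  0.128 ]]
```

View pics/c2.png

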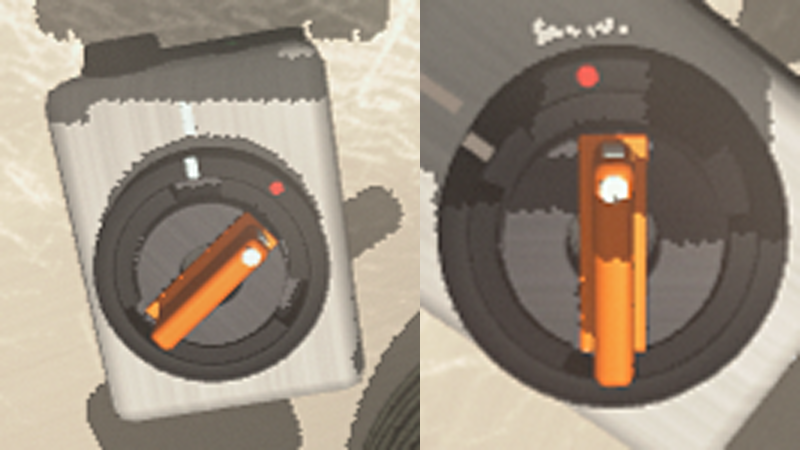

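The dot triangulates to z = 0.179, where about 0.180 is expected, and the fin is 59 mm long against 56 mm. Grinder yaw is about -0.22 rad and carrier x about -1.17 rad, so it needs about +0.95 rad anticlockwise. I'll descend and grip.

```bash
python3 -m pendant '[[-0.16,0.18,0.8,0,0,0],[0,0,0.9,0,0,0],[0,0,0.9,0,0,0],[0,0,0.9,0,0,0],[0,0,0.8,0,0,0]]' 1 40
python3 -m pendant '[[0,0,0.45,0,0,0],[0,0,0.2,0,0,0],[0,0,0,0,0,0],[0,0,0,0,0,0]]'
python3 -m pendant '[[0,0,0,0,0,0],[0,0,0,0,0,0],[0,0,0,0,0,0],[0,0,0,0,0,0],[0,0,0,0,0,0]]' -1 40
python3 -m pendant '[[0,0,0,0,0,0],[0,0,0,0,0,0],[0,0,0,0,0,0],[0,0,0,0,0,0],[0,0,0,0,0,0]]'
```

```text
clock: 3.7
tool_pos: [0.5562, 0.0106, 0.1727]
eef_rot: [0.55, 0.835, 0.0, -0.0]
contact_force: [0.4, 0.5, 0.2]
opening: 0.998
finger_force: 0.0
clock: 4.03
tool_pos: [0.5568, 0.0102, 0.1579]
eef_rot: [0.55, 0.835, 0.0, 0.0]
contact_force: [-0.3, -0.1, 0.8]
opening: 1.002
finger_force: 0.0
clock: 4.45
tool_pos: [0.5567, 0.0099, 0.1578]
eef_rot: [0.551, 0.835, 0.0, 0.0]
contact_force: [0.4, -0.4, -0.0]
opening: 0.646
finger_force: 0.0
clock: 4.87
tool_pos: [0.5565, 0.0099, 0.1574]
eef_rot: [0.551, 0.835, 0.0, -0.0]
contact_force: [0.1, -0.4, 0.3]
opening: 0.27
finger_force: 0.0
```

```bash
for i in 1 2; do python3 -m pendant '[[0,0,0,0,0,0],[0,0,0,0,0,0],[0,0,0,0,0,0],[0,0,0,0,0,0]]'; done
python3 - <<'E'
from h import *
s=r.get_state();print(s['contact_force'],s['moment'],s['q'])
E
```

```text
clock: 5.2
tool_pos: [0.5562, 0.0098, 0.1574]
eef_rot: [0.551, 0.835, -0.0, -0.0]
contact_force: [-0.9, -0.2, 0.3]
opening: 0.111
finger_force: 40.0
clock: 5.53
tool_pos: [0.5562, 0.0098, 0.1574]
eef_rot: [0.551, 0.835, -0.0, -0.0]
contact_force: [-0.9, -0.4, 0.2]
opening: 0.111
finger_force: 40.0
[-0.92799376 -0.39166482  0.18339871] [-0.09547492  0.22542088 -0.01829154] [-0.1425067   0.71433093  0.0706785   1.86041921 -0.08588622  0.57018229
  0.38730969]
```

The fin is held at 9.8 mm opening, with negligible side force. I'll turn it anticlockwise in stages.

```bash
python3 -m pendant '[[0,0,0,0,0,-0.025],[0,0,0,0,0,-0.025],[0,0,0,0,0,-0.025],[0,0,0,0,0,-0.025],[0,0,0,0,0,-0.025]]'
python3 -m pendant '[[0,0,0,0,0,-0.025],[0,0,0,0,0,-0.025],[0,0,0,0,0,-0.025],[0,0,0,0,0,0],[0,0,0,0,0,0]]'
python3 - <<'E'
from h import *
s=r.get_state();print(s['contact_force'],s['moment'],s['q'])
E
```

```text
clock: 5.95
tool_pos: [0.5567, 0.0098, 0.1574]
eef_rot: [0.376, 0.927, 0.0, 0.0]
contact_force: [-0.4, 0.2, -0.7]
opening: 0.113
finger_force: 40.0
clock: 6.37
tool_pos: [0.5564, 0.0097, 0.1574]
eef_rot: [0.267, 0.964, 0.0, -0.0]
contact_force: [-0.1, -0.7, -0.1]
opening: 0.111
finger_force: 40.0
[-0.08157805 -0.6930842  -0.0775434 ] [-0.20221989  0.18919188  0.02202204] [-0.03719892  0.71195163 -0.10534863  1.85451835  0.12515628  0.58155363
  0.80824938]
```

```bash
python3 -m pendant '[[0,0,0,0,0,-0.025],[0,0,0,0,0,-0.025],[0,0,0,0,0,-0.025],[0,0,0,0,0,-0.02],[0,0,0,0,0,0]]'
python3 -m pendant '[[0,0,0,0,0,0],[0,0,0,0,0,0]]'
python3 - <<'E'
from h import *
p,d,C,s=snap("wrist");cv2.imwrite("pics/w3.png",p)
print(s['contact_force'],s['moment'],s['q'],s['tool_pos'],s['eef_rot'])
cv2.imwrite("pics/w3.png",cv2.resize(p,(800,500))) 
E
```

```text
clock: 6.78
tool_pos: [0.5563, 0.0093, 0.1574]
eef_rot: [0.12, 0.993, -0.0, -0.0]
contact_force: [-1.3, -1.3, 1.1]
opening: 0.109
finger_force: 40.0
clock: 6.95
tool_pos: [0.5562, 0.0094, 0.1574]
eef_rot: [0.121, 0.993, -0.0, -0.0]
contact_force: [-0.4, -1.6, 0.7]
opening: 0.109
finger_force: 40.0
[-0.37622901 -1.61480875  0.74074272] [-0.41538901  0.27256644  0.03690602] [ 0.0124988   0.71492252 -0.18861982  1.85202235  0.22203919  0.59560794
  1.01252478] [0.55623427 0.00937317 0.15741609] [ 1.21089669e-01  9.92641474e-01 -3.82671306e-04 -2.20919592e-04]
```

View pics/w3.png

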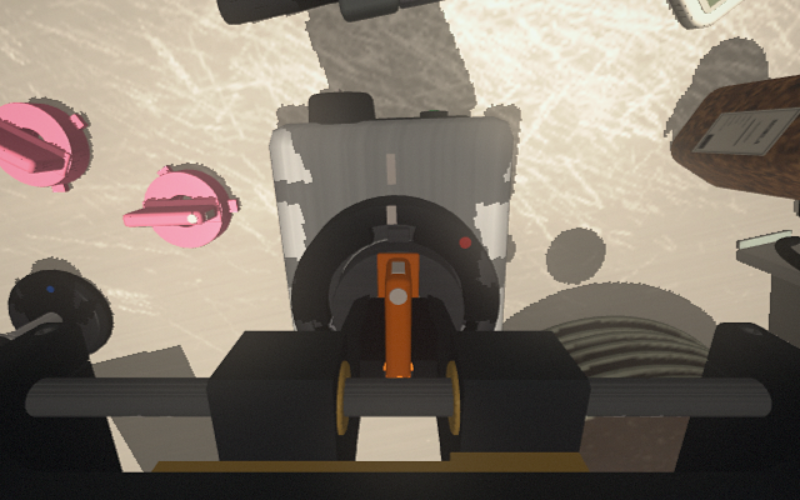

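The fin (398,270–380) is parallel to and in line with the white marks at (391,165) and (391,215). It counts as released, so I lift gently.

```bash
python3 -m pendant '[[0,0,-0.15,0,0,0],[0,0,-0.15,0,0,0],[0,0,-0.15,0,0,0],[0,0,0,0,0,0]]'
python3 -m pendant '[[0,0,-0.25,0,0,0],[0,0,-0.25,0,0,0],[0,0,-0.25,0,0,0],[0,0,-0.25,0,0,0],[0,0,0,0,0,0]]'
```

```text
clock: 7.33
tool_pos: [0.5561, 0.0099, 0.1692]
eef_rot: [0.12, 0.993, -0.0, -0.0]
contact_force: [-2.5, -1.2, -1.2]
opening: 0.106
finger_force: 40.0
clock: 7.75
tool_pos: [0.5577, 0.0102, 0.1955]
eef_rot: [0.12, 0.993, 0.001, 0.002]
contact_force: [-0.1, -0.9, -2.1]
opening: 0.108
finger_force: 40.0
```

It came free cleanly and now weighs about 2 N. I raise it and carry it to a viewpoint for the inspection camera, so that the lens appears in the unobstructed upper half of the wrist picture.

```bash
python3 -m pendant '[[0,0,-0.6,0,0,0],[0,0,-0.8,0,0,0],[0,0,-0.8,0,0,0],[0,0,-0.8,0,0,0],[0,0,-0.5,0,0,0]]'
python3 -m pendant '[[-0.2,-0.5,0,0,0,0],[-0.33,-0.8,0,0,0,0],[-0.371,-0.907,0,0,0,0],[-0.371,-0.907,0,0,0,0],[-0.371,-0.907,0,0,0,0]]'
python3 -m pendant '[[-0.371,-0.907,0,0,0,0],[-0.371,-0.907,0,0,0,0],[-0.371,-0.907,0,0,0,0],[-0.371,-0.907,0,0,0,0],[-0.371,-0.907,0,0,0,0]]'
python3 -m pendant '[[-0.371,-0.907,0,0,0,0],[-0.371,-0.907,0,0,0,0],[-0.371,-0.907,0,0,0,0],[-0.2,-0.5,0,0,0,0],[0,0,0,0,0,-0.038]]'
python3 -m pendant '[[0,0,0,0,0,-0.038],[0,0,0,0,0,0],[0,0,0,0,0,0]]'
python3 - <<'E'
from h import *
p,d,C,s=snap("wrist");cv2.imwrite("pics/w4.png",p);np.save("pics/w4.npy",d)
np.savez("pics/w4s.npz",tool_pos=s['tool_pos'],eef_rot=s['eef_rot'])
h=cv2.cvtColor(p,cv2.COLOR_BGR2HSV);w=cv2.inRange(h,(0,0,225),(180,40,255))
n,l,st,ct=cv2.connectedComponentsWithStats(w)
for i in np.argsort(-st[1:,4])[:6]+1: print(st[i],ct[i],dep(C,ct[i],d[int(ct[i][1]),int(ct[i][0])]).round(3))
print(s['q'],s['tool_pos'],s['eef_rot'])
E
```

```text
clock: 8.17
tool_pos: [0.5572, 0.0101, 0.2833]
eef_rot: [0.12, 0.993, 0.0, 0.001]
contact_force: [-1.0, -0.1, -2.5]
opening: 0.109
finger_force: 40.0
clock: 8.58
tool_pos: [0.5718, -0.1, 0.28]
eef_rot: [0.12, 0.993, -0.0, -0.001]
contact_force: [0.5, -0.5, -2.3]
opening: 0.108
finger_force: 40.0
clock: 9.0
tool_pos: [0.5896, -0.2213, 0.2797]
eef_rot: [0.12, 0.993, -0.0, -0.001]
contact_force: [0.2, -1.0, -2.4]
opening: 0.111
finger_force: 40.0
clock: 9.42
tool_pos: [0.6013, -0.3113, 0.2791]
eef_rot: [0.063, 0.998, -0.002, -0.001]
contact_force: [-0.2, -0.7, -3.2]
opening: 0.115
finger_force: 40.0
clock: 9.67
tool_pos: [0.6024, -0.3056, 0.2798]
eef_rot: [0.003, 1.0, 0.0, -0.001]
contact_force: [-0.4, -0.2, -2.1]
opening: 0.11
finger_force: 40.0
[ 458    0  182   79 4779] [558.00711446  22.33563507] [[ 0.432 -0.002  0.   ]]
[ 206  186   77   63 2003] [243.4902646  214.60309536] [[ 0.688 -0.419 -0.   ]]
[463  61  25  41 276] [478.25362319  85.4673913 ] [[ 0.506 -0.091  0.001]]
[356 123  24  19 185] [367.63783784 131.12432432] [[ 0.565 -0.236 -0.001]]
[263  51  26  20 137] [276.27737226  62.00729927] [[ 0.475 -0.359 -0.002]]
[432   2  16  20 117] [440.58974359  10.75213675] [[ 0.418 -0.152 -0.   ]]
[ 0.54934938  0.73127024 -0.29904873  1.3385383   0.2216856   1.10632365
  1.78833555] [ 0.60237547 -0.30555337  0.27984192] [ 2.60979377e-03  9.99996091e-01  3.95743153e-04 -9.22493616e-04]
```

View pics/w4.png

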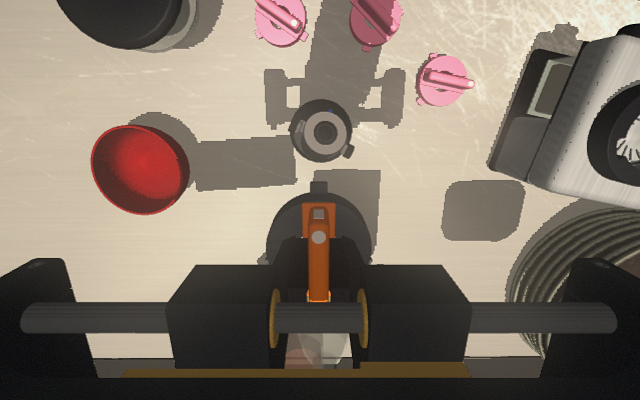

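In w4 the lens ring (grey, in the gripper's shadow) is centred at about (325,131), partly over the dark foot at about (321,130). The carrier is at (319,240) and clear of it. I'll fit the ring's outline and its depth plane.

```bash
cat >> h.py <<'E'
def ring(p,d,C,box,show=False):
    x0,y0,x1,y1=box;g=cv2.GaussianBlur(cv2.cvtColor(p,cv2.COLOR_BGR2GRAY),(3,3),0)
    P=None;v,u=np.mgrid[y0:y1,x0:x1];v=v.ravel();u=u.ravel()
    P=dep(C,np.c_[u,v],d[v,u]);k=(P[:,2]>.085)&(P[:,2]<.125)&(g[v,u]>85)
    M=np.zeros_like(g);M[v[k],u[k]]=255
    n,l,st,ct=cv2.connectedComponentsWithStats(M);i=1+np.argmax(st[1:,4]);M=(l==i).astype(np.uint8)
    c=max(cv2.findContours(M,0,cv2.CHAIN_APPROX_NONE)[0],key=cv2.contourArea)
    e=cv2.fitEllipse(c);kk=M[v,u]>0;Q=P[kk]
    for _ in range(5):
        q0=Q.mean(0);n_=np.linalg.svd(Q-q0,full_matrices=False)[2][2];n_*=np.sign(n_[2]);rs=(Q-q0)@n_;Q=Q[np.abs(rs)<2.5*rs.std()]
    return e,q0,n_,rs.std(),len(Q)
E
python3 - <<'E'
from h import *
p=cv2.imread("pics/w4.png");d=np.load("pics/w4.npy");C=cam('wrist',np.load("pics/w4s.npz"))
g=cv2.cvtColor(p,cv2.COLOR_BGR2GRAY)
print(g[131,296:354:2]);P=dep(C,np.array([[u,131] for u in range(280,356,3)]),d[131,280:356:3]);print(P[:,2].round(3))
e,q,n,sd,N=ring(p,d,C,(285,95,360,170));print('ring',e,q,n,sd,N,'tilt',np.arccos(n[2]),'yaw',np.arctan2(n[1],n[0]))
print(dep(C,e[0],d[int(e[0][1]),int(e[0][0])]),plane(C,e[0],.11))
# same from the start pictures
for nm,box in(("scene",(362,220,392,245)),("side",(370,238,402,262))):
    p=cv2.imread(f"pics/{nm}0.png");dd=np.load(f"pics/{nm}0.npy");Cs=cam(nm)
    h=cv2.cvtColor(p,cv2.COLOR_BGR2HSV);x0,y0,x1,y1=box;w=np.zeros((400,640),np.uint8);w[y0:y1,x0:x1]=cv2.inRange(h,(0,0,165),(180,60,255))[y0:y1,x0:x1]
    n_,l,st,ct=cv2.connectedComponentsWithStats(w)
    c=max(cv2.findContours(w,0,1)[0],key=len)
    el=cv2.fitEllipse(c);print(nm,st[1:,4],el);print(tri(C,e[0],Cs,el[0]))
E
```

```text
[129 113 113 116 133 145 144 144 145  67  76  70  70  69  69  69  68  69
  70  71  76 146 143 142 142 115  69  65 133]
[-0.001 -0.002 -0.001  0.086  0.089  0.091  0.09   0.051  0.112  0.111
  0.111  0.11   0.111  0.108  0.109  0.109  0.108  0.108  0.106  0.109
  0.105  0.105  0.105  0.013 -0.    -0.001]
ring ((327.1175537109375, 134.953125), (40.41819381713867, 54.322113037109375), 128.32017517089844) [ 0.55601685 -0.29793391  0.10919274] [-0.3347978   0.15458568  0.92952337] 0.0007258437768897579 1065 tilt 0.3776780949531076 yaw 2.709028242102276
[[ 0.55783129 -0.29533373  0.10890588]] [[ 0.55771383 -0.29536576  0.11      ]]
scene [310  27] ((369.6519470214844, 230.25851440429688), (20.501253128051758, 24.284896850585938), 39.731422424316406)
(array([ 0.55146477, -0.28630604,  0.08973649]), [np.float64(0.011925840482972499), np.float64(0.011925840482972438)])
side [497] ((381.6407470703125, 247.0955810546875), (21.56340789794922, 35.86790084838867), 63.9750862121582)
(array([ 0.55322708, -0.29273872,  0.11147698]), [np.float64(0.005071105085190479), np.float64(0.00507110508519071)])
```

```bash
python3 - <<'E'
s=open('h.py').read();i=s.index('def ring')
open('h.py','w').write(s[:i]+'''def ring(p,d,C,c0,R0):
    """ring light: outline ellipse, centre and normal of its depth plane"""
    g=cv2.GaussianBlur(cv2.cvtColor(p,cv2.COLOR_BGR2GRAY),(3,3),0)
    v,u=np.mgrid[0:400,0:640];P=dep(C,np.c_[u.ravel(),v.ravel()],d.ravel()).reshape(400,640,3)
    M=((np.hypot(u-c0[0],v-c0[1])<R0)&(P[...,2]>.095)&(P[...,2]<.13)&(g>95)).astype(np.uint8)
    M=cv2.morphologyEx(M,cv2.MORPH_OPEN,np.ones((3,3)))
    cs,hi=cv2.findContours(M,cv2.RETR_CCOMP,cv2.CHAIN_APPROX_NONE);cs=sorted(cs,key=cv2.contourArea)[::-1]
    e=[cv2.fitEllipse(c) for c in cs[:2]]
    Q=P[cv2.erode(M,np.ones((3,3)))>0]
    for _ in range(5):
        q0=Q.mean(0);n_=np.linalg.svd(Q-q0,full_matrices=False)[2][2];n_*=np.sign(n_[2]);rs=(Q-q0)@n_;Q=Q[np.abs(rs)<2.5*rs.std()]
    return e,q0,n_,rs.std(),len(Q)
''')
E
python3 -m pendant '[[0,-0.5,0,0,0,0],[0,-0.8,0,0,0,0],[0,-0.8,0,0,0,0],[0,-0.5,0,0,0,0],[0,0,0,0,0,0]]'
python3 -m pendant '[[0,0,0,0,0,0],[0,0,0,0,0,0]]'
python3 - <<'E'
from h import *
p,d,C,s=snap("wrist");cv2.imwrite("pics/w5.png",p);np.save("pics/w5.npy",d);np.savez("pics/w5s.npz",tool_pos=s['tool_pos'],eef_rot=s['eef_rot'])
p4=cv2.imread("pics/w4.png");d4=np.load("pics/w4.npy");C4=cam('wrist',np.load("pics/w4s.npz"))
X=dep(C4,(325,131),.30)[0]
T=np.linalg.inv(C[3])@np.r_[plane(C4,(325,131),.11)[0],1];uv=(C[1]-C[0]*T[0]/T[2],C[2]+C[0]*T[1]/T[2]);print(uv)
E=[]
for a in((p4,d4,C4,(325,131)),(p,d,C,uv)):
    e,q,n,sd,N=ring(*a,24);E.append(e);print(e,'\n',q,n,sd,N,'tilt',np.arccos(n[2]),'yaw',np.arctan2(n[1],n[0]))
for i in(0,1): print(tri(C4,E[0][i][0],C,E[1][i][0]))
cv2.imwrite("pics/c5.png",np.hstack([cv2.resize(p4[80:180,275:375],(400,400),interpolation=2),cv2.resize(p[int(uv[1])-50:int(uv[1])+50,int(uv[0])-50:int(uv[0])+50],(400,400),interpolation=2)]))
E
```

```text
clock: 10.13
tool_pos: [0.6017, -0.3749, 0.2806]
eef_rot: [0.004, 1.0, -0.002, -0.001]
contact_force: [0.1, -0.8, -2.6]
opening: 0.114
finger_force: 40.0
clock: 10.3
tool_pos: [0.6036, -0.3681, 0.2811]
eef_rot: [0.0, 1.0, 0.001, 0.0]
contact_force: [-0.0, 0.4, -2.7]
opening: 0.11
finger_force: 40.0
(np.float64(385.4814921445514), np.float64(129.33766667203056))
[((324.7578430175781, 132.9142303466797), (41.67878341674805, 43.81928634643555), 129.69947814941406), ((325.09515380859375, 132.21705627441406), (23.97264862060547, 24.69839096069336), 145.38397216796875)] 
 [ 0.55591594 -0.29821862  0.10924527] [-0.335539    0.15876433  0.92855127] 0.000641438732548455 770 tilt 0.3803055113784603 yaw 2.699644961161791
[((384.9227600097656, 131.17601013183594), (39.72627258300781, 43.39439010620117), 157.62828063964844), ((385.4834899902344, 130.84799194335938), (23.61630630493164, 24.67584228515625), 178.26950073242188)] 
 [ 0.55628298 -0.29819802  0.1093822 ] [-0.33403454  0.15779904  0.92925798] 0.000631091466716256 690 tilt 0.3783971402531408 yaw 2.7002650696219685
(array([ 0.55568879, -0.29779772,  0.10898318]), [np.float64(3.893785323191557e-05), np.float64(3.893785323191646e-05)])
(array([ 0.55506825, -0.29746907,  0.10999759]), [np.float64(0.0001486208310037517), np.float64(0.00014862083100355974)])
```

View pics/c5.png

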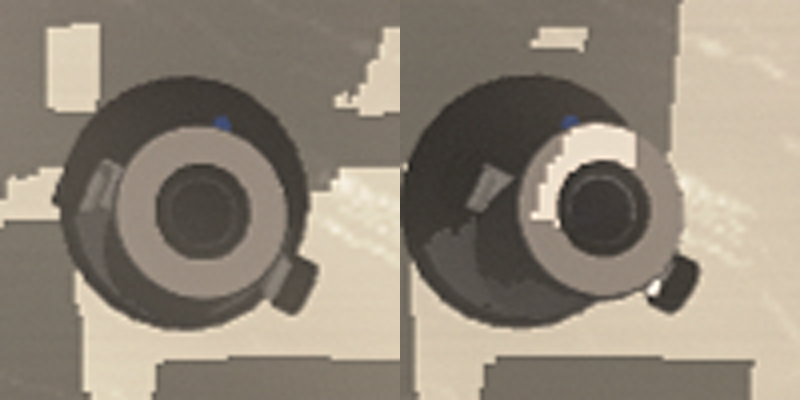

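Both views agree to within 1 mm. The lens is at (0.5557, -0.2978, 0.1095), which matches the given height of 0.110. The view axis is (-0.335, 0.158, 0.929), a tilt of 0.379 rad and inside the 0.25–0.42 range. I move and tilt, then work out the residual.

```bash
python3 -m pendant '[[0.6,0.6,0,0,0,0],[0.9,0.85,0,0,0,0],[0.9,0.85,0,0,0,0],[0.9,0.85,0,0,0,0],[0.58,0.6,0,0,0,0]]'
python3 -m pendant '[[0,0,0,0.0103,-0.0218,0],[0,0,0,0.0103,-0.0218,0],[0,0,0,0.0103,-0.0218,0],[0,0,0,0.0103,-0.0218,0],[0,0,0,0.0103,-0.0218,0]]'
python3 -m pendant '[[0,0,0,0,0,0],[0,0,0,0,0,0],[0,0,0,0,0,0]]'
cat > res.py <<'E'
from h import *
L=np.array([.5557,-.2978,.1095]);n=np.array([-.335,.158,.929]);n/=np.linalg.norm(n)
s=r.get_state();Rm=R.from_quat(s['eef_rot']).as_matrix();T=L+(.12+.0264)*n
print('shift units',(Rm.T@(T-s['tool_pos'])/.025).round(3));zt=Rm.T@-n
print('turn units',(np.cross([0,0,1],zt)/np.pi).round(4),'ang',np.arccos(min(1,zt[2])),s['q'].round(2),s['contact_force'].round(1))
E
python3 res.py
```

```text
clock: 10.77
tool_pos: [0.5043, -0.2722, 0.2816]
eef_rot: [-0.001, 1.0, 0.001, -0.001]
contact_force: [1.3, 1.3, -3.1]
opening: 0.111
finger_force: 40.0
clock: 11.18
tool_pos: [0.5065, -0.2741, 0.2822]
eef_rot: [-0.0, 0.982, -0.08, 0.172]
contact_force: [-0.2, -1.5, -2.8]
opening: 0.109
finger_force: 40.0
clock: 11.43
tool_pos: [0.5077, -0.2754, 0.2819]
eef_rot: [0.0, 0.982, -0.08, 0.17]
contact_force: [-0.6, 0.2, -2.2]
opening: 0.109
finger_force: 40.0
shift units [0.525 0.257 1.335]
turn units [ 0.0001 -0.0001  0.    ] ang 0.0004715299605399017 [ 0.55  0.45 -0.21  2.02  0.37  0.32  1.62] [-0.6  0.2 -2.2]
```

```bash
python3 -m pendant '[[0.13,0.065,0.33,0,0,0],[0.13,0.065,0.33,0,0,0],[0.13,0.065,0.33,0,0,0],[0.13,0.06,0.33,0,0,0],[0,0,0,0,0,0]]'
python3 -m pendant '[[0,0,0,0,0,0],[0,0,0,0,0,0],[0,0,0,0,0,0],[0,0,0,0,0,0],[0,0,0,0,0,0]]'
python3 res.py
python3 - <<'E'
from h import *
p,d,C,s=snap("wrist");q,_,_,_=snap("side")
cv2.imwrite("pics/f.png",np.hstack([cv2.resize(p[60:320,200:440],(369,400)),cv2.resize(q[150:350,300:500],(400,400),interpolation=2)]))
v,u=np.mgrid[0:400,0:640];P=dep(C,np.c_[u.ravel(),v.ravel()],d.ravel())
Rm=R.from_quat(s['eef_rot']).as_matrix();Q=(P-s['tool_pos'])@Rm
k=(Q[:,2]>0.0)&(Q[:,2]<.028)&(np.hypot(Q[:,0],Q[:,1])<.045);K=Q[k];print(k.sum(),'carrier in tool: min',K.min(0),'max',K.max(0),np.histogram(K[:,2],8))
E
```

```text
clock: 11.85
tool_pos: [0.5059, -0.275, 0.2438]
eef_rot: [0.0, 0.982, -0.08, 0.169]
contact_force: [-0.3, -0.2, -2.4]
opening: 0.108
finger_force: 40.0
clock: 12.27
tool_pos: [0.5056, -0.2753, 0.2457]
eef_rot: [0.001, 0.982, -0.081, 0.171]
contact_force: [-0.2, -0.3, -1.9]
opening: 0.112
finger_force: 40.0
shift units [-0.04   0.028  0.017]
turn units [-0.0002 -0.      0.    ] ang 0.0006836144439271007 [ 0.5   0.5  -0.13  2.08  0.41  0.2   1.58] [-0.2 -0.3 -1.9]
3911 carrier in tool: min [-3.06968997e-02 -3.22326457e-02  2.63739155e-07] max [0.03451363 0.03436423 0.02396025] (array([  99, 1970, 1026,  146,  125,  143,  331,   71]), array([2.63739155e-07, 2.99526143e-03, 5.99025912e-03, 8.98525681e-03,
       1.19802545e-02, 1.49752522e-02, 1.79702499e-02, 2.09652476e-02,
       2.39602453e-02]))
```

View pics/f.png

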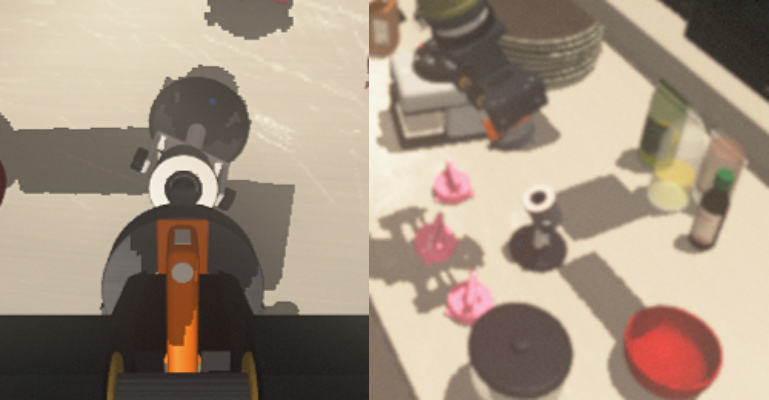

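The carrier (wrist crop (183,270)) is centred and square in line with the ring at (183,185). Its top face lies at 5.5 mm in the tool frame, so the underside is at 26.5 mm as assumed. The camera stands untouched and the residuals are about 1 mm, so I hand in.

```bash
python3 -m pendant '[[0,0,0,0,0,0],[0,0,0,0,0,0],[0,0,0,0,0,0]]'; python3 -c "
from plant import r;print(r.finish_job())"
```

```text
clock: 12.62
tool_pos: [0.5053, -0.2751, 0.2452]
eef_rot: [0.001, 0.982, -0.081, 0.17]
contact_force: [-0.1, 0.5, -2.5]
opening: 0.113
finger_force: 40.0
the job is handed in; nothing more can be done
None
```

I turned the burr carrier to release, lifted it out and handed in at 12.6 s while holding it still, teeth to the lens, square to the view and about 12 cm out; no verdict came back.

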